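Put the brass trunnion pin back in its case

TASK

Slide back the cover of the green pin case, lower the loose brass pin into the empty cradle beside its mate so that both its round ends lie down in the notches (set it down with the gripper, do not drop it), let go, and slide the cover fully shut again. Leave the other pins, the gear and the bin where they are.

Things in the scene. Friction and masses are not known exactly. Their poses are not given: they have to be found in the camera images.
- case: Green open-topped case fixed down: 140 long (its x) x 180 wide (y), walls 8 thick, 45 high, floor 4 thick, inside 124 x 164. Guide rails at y = +-88 rise to 57 and run from x = -70 to +130. Origin: centre of its underside; x axis = direction in which the cover opens (nothing in its way). Two cradles stand side by side inside, at y = +39 and -39; which one is empty varies
- cover (a joint): Opening in m of the case's sliding aluminium cover, 140 x 168 x 6 mm, underside 46 and top 52 above the bench, along the case's +x: 0 = fully shut, 0.135 = fully open at its stop (inside wholly uncovered; below 0.115 the cover's edge is over the pin's place). May start up to 20 mm ajar. Stays where left; moves with 2 to 4 N
- cover_grip (a point): Centre of the top edge of the orange upright fin in the middle of the cover; moves with it. The fin is 14 thick along the case's x, 60 long along its y and stands 28 above the cover, to 80 above the bench. Axes as the case's
- cradle_a: Black cradle on the case floor, empty, for the loose brass pin. Two saddles 8 thick at x = +-35, 48 wide in y, each with an upward-open notch 24 wide, its bottom 10 and its prong tops 22 above the case floor. Origin: centre of its underside, 4 above the bench; axes parallel to the case's, the pin lies along x
- cradle_a_seat (a point): Where the centre of the loose brass pin is when it lies properly in the empty cradle: 19 above the case floor, 23 above the bench, pin's length along the case's x, either way round
- cradle_b: The other cradle, the same, in which the mate lies. Same axes
- cradle_b_seat (a point): The same point of the occupied cradle
- pin: The loose brass (yellow) pin on the bench: square middle block 40 long x 26 x 26, with a round journal 18 in diameter and 30 long on each end, 100 long overall, about 0.32 kg. Origin at its centre; its x axis runs along the length. On the bench it lies on a flat of the block, its centre 13 above the bench
- mate: Identical brass pin already lying in the other cradle inside the case, to stay there
- steel_pin: Pin of the same shape in dark steel, on the bench; bystander
- gear: Steel gear 75 across, 18 thick with a hub 30 high, lying on the bench; origin under its centre; bystander
- bin: Green picking bin with steel stock, 160 x 105 x 75; origin under its centre; bystander
Mind the look-alikes: they are no part of the job. Leave any orange or pink look-alike of the pin alone.

How it is judged:
On the way, in this order (a step that is already met when the one before it is completed fails the run):
1. the cover is slid back by more than 100 mm (value of joint cover above 0.1 m), for 0.1 s.
2. the brass pin is lowered into the empty cradle, the fingers still on it (x of pin in the frame of cradle_a_seat between -0.0125 and 0.0125 m and y of pin in the frame of cradle_a_seat between -0.0055 and 0.0055 m and z of pin in the frame of cradle_a_seat between -0.003 and 0.003 m and angle between the x axis of pin and the x axis of cradle_a, either way round below 0.12 rad and contact force between the fingers and pin above 0.5 N), for 0.05 s.
At the end, for the whole second after the job is handed in: The cover is shut to within 5 mm; the loose brass pin and its mate each lie at rest in their own cradle: centre within 12.5 mm lengthwise, 5.5 mm sideways and 3 mm in height of the seat, length within 0.12 rad of the cradle's x; steel pin, gear and bin are within 25 mm of where they began (value of joint cover below 0.005 m and x of pin in the frame of cradle_a_seat between -0.0125 and 0.0125 m and y of pin in the frame of cradle_a_seat between -0.0055 and 0.0055 m and z of pin in the frame of cradle_a_seat between -0.003 and 0.003 m and angle between the x axis of pin and the x axis of cradle_a, either way round below 0.12 rad and x of mate in the frame of cradle_b_seat between -0.0125 and 0.0125 m and y of mate in the frame of cradle_b_seat between -0.0055 and 0.0055 m and z of mate in the frame of cradle_b_seat between -0.003 and 0.003 m and angle between the x axis of mate and the x axis of cradle_b, either way round below 0.12 rad and linear speed of each of pin, mate below 0.02 m/s and velocity of joint cover below 0.01 m/s and distance of each of steel_pin, gear, bin from where it was at the start of the episode below 0.025 m); the robot touches nothing.
It fails at once if the steel pin is moved more than 25 mm (distance of steel_pin from where it was at the start of the episode above 0.025 m).
It fails at once if the gear is moved more than 25 mm (distance of gear from where it was at the start of the episode above 0.025 m).
It fails at once if the bin is moved more than 25 mm (distance of bin from where it was at the start of the episode above 0.025 m).
It fails at once if the mate in the case is moved more than 20 mm (distance of mate from where it was at the start of the episode above 0.02 m).
It also fails if it takes over 64 s, if anything falls off the work surface, if the arm or the gripper's body presses on something with over 40 N, if the wrist force passes 120 N, or if a joint passes its speed limit or range.

ROBOT

A 7-joint arm with a two-finger parallel gripper is mounted at the origin on the work surface. World frame = base frame: x ahead of the robot, y to its left, z up, the work surface at z = 0. Lengths are in m, angles in rad, forces in N, time in s.
With the tool pointing down it reaches from about 0.425 to 0.875 m from the base axis. Payload 8.4 kg.
Tool frame: the origin (TCP) lies midway between the tips of the shut fingers; the grasp point (between the pads) lies arm.grasp_offset behind it (arm.grasp_offset is the distance from the TCP to the grasp point, in m); z points along the fingers, y is the line along which they close (so a half turn about z gives the same grasp; the last joint's range is limited). The gripper opens to 85 mm and grips with 20 to 120 N. Pads are 22 mm wide; open, the fingers measure 114 mm over their backs; the gripper's body (76 mm by 85 mm) begins 54 mm behind the grasp point. The pads swing forward as they close: fully open they stand 13 mm farther back than shut.
Start: joints at [-1.258, 0.333, 0.04, 1.465, -0.013, 1.343, -0.059], TCP at [0.26, 0.596, 0.231] pointing down, gripper open.
Joint ranges: [-2.58, 2.58], [-0.38, 2.09], [-1.3, 1.39], [0.25, 2.4], [-1.5, 4.64], [0.08, 2.09], [-2.65, 2.65]. Speed limits (rad/s): [2.22, 2.22, 2.79, 2.79, 3.14, 3.14, 3.14].

INTERFACE

Orientations are given as a rotation vector (axis times angle).
In Python, from plant import sensors, read_camera, camera_info, ticket, arm gives the robot as it stands.
- The arm moves only by the shell command python3 -m handwheel 'ROWS' [OPENING] [FORCE]. ROWS is JSON, a list of rows, each a list of 6 numbers: the shift along the tool's x, y, z as a fraction of full scale, then the turn, a rotation vector about the tool's x, y, z as a fraction of full scale. A call has exactly 5 rows; each row shifts and turns the commanded pose from where the row before left it, along the tool's axes as they then stand; what a row does not reach is not made up. Full scale, the value 1, is 0.025 m for a shift and 5 degrees for a turn. A row lasts 1/8 s, in which the tool goes at most 62.5 mm and 10.7 degrees, less where a joint would pass 70% of its speed; a pose out of reach is approached as far as the arm can. A call with a number of a shift or a turn outside -1 to 1 is refused whole. A call with a gripper value outside its range is refused whole. OPENING is the opening, from -1 (shut) to 1 (fully open), set as the call begins (- or left out, the last holds). The fingers move at their own pace and stop on an object; FORCE is the grip in N (left out, the last holds). Time passes only in rows, so rows that do not move let the fingers close, or fill a call up. It gives the time, the measured TCP pose, the force, the opening and the grip force at its end, in the units of the state.
- sensors.sense(): the state, without advancing time (a new reading comes with each control period).
- read_camera(name): name is "side" or "top" or "wrist"; returns the picture (400x640x3 uint8, blue, green, red); there is no depth.
- camera_info(name): a dict with "fx", "fy", "cx", "cy" (pixels), "cam_to_world" (4x4, takes a point from camera to world coordinates). Camera axes: x right, y down, z forward; pixel columns grow to the right and rows downward; lengths in m; the calibration is good to about 2 mm. A picture is of the moment at which its call begins: read the wrist's pose just before it. camera_info takes no time and is no camera call; for the wrist camera it gives the pose at the moment of the call.
- ticket.hand_in(): hands the job in; it is judged then, once.
The state is a dict: "time_s": time; "qpos": joint angles; "qvel": joint speeds; "effort": joint torques, N m; "eef_pos": TCP position; "tcp_rot": TCP orientation; "force": force on the tool from outside, world axes, zero at the start; "torque": the same for the moment, N m; "gripper_width": opening from 0.0 (shut) to 1.0 (fully open); "finger_force": force on a finger pad.
Only numpy, scipy, OpenCV 4.12 (cv2) and the standard library are available. Lean on these libraries where they do the work, as an engineer would, in place of code of your own. Each camera call takes 0.05 s, during which the arm holds its last target. There are 200 camera calls.

## Working session

There is one attempt and no reset: what is moved stays moved. The work goes in short steps, Python scripts to look and compute and a shell command to move; the robot and the scene stay as the last step left them, time stands still between calls to the robot, and variables do not carry over. Pictures are saved under pics/ and viewed, at most 10 in all, crops included, and the job is handed in when it is done.

```bash
ls; mkdir -p pics; python3 - <<'E'
from plant import sensors, read_camera, camera_info, arm
import cv2
s=sensors.sense();print({k:s[k] for k in("time_s","eef_pos","tcp_rot","gripper_width","force")},arm.grasp_offset)
for n in("top","side"):
    cv2.imwrite(f"pics/{n}0.png",read_camera(n)); i=camera_info(n);print(n,i)
E
```

```text
pics
{'time_s': 0.0, 'eef_pos': array([0.25998743, 0.59524428, 0.23042106]), 'tcp_rot': array([-6.42213378e-01, -3.07497841e+00,  2.51381102e-03]), 'gripper_width': 0.9985703408085994, 'force': array([ 0.72853496,  0.61499673, -0.41516017])} 0.0187
top {'fx': 409.3467268384055, 'fy': 409.3467268384055, 'cx': 315.37257615974204, 'cy': 197.38067840997883, 'cam_to_world': array([[-0.0123843 , -0.98956401,  0.14356078,  0.33437608],
       [-0.99979804,  0.00998188, -0.01744276,  0.05757402],
       [ 0.01582772, -0.1437478 , -0.98948777,  1.16991131],
       [ 0.        ,  0.        ,  0.        ,  1.        ]])}
side {'fx': 408.6725757200971, 'fy': 408.6725757200971, 'cx': 318.0349809810821, 'cy': 201.7408404494608, 'cam_to_world': array([[ 0.7824838 , -0.4398104 ,  0.44077877, -0.05288827],
       [-0.62236724, -0.57452801,  0.53157933, -0.60413805],
       [ 0.01944563, -0.69027848, -0.72328244,  0.99234354],
       [ 0.        ,  0.        ,  0.        ,  1.        ]])}
```

View pics/top0.png

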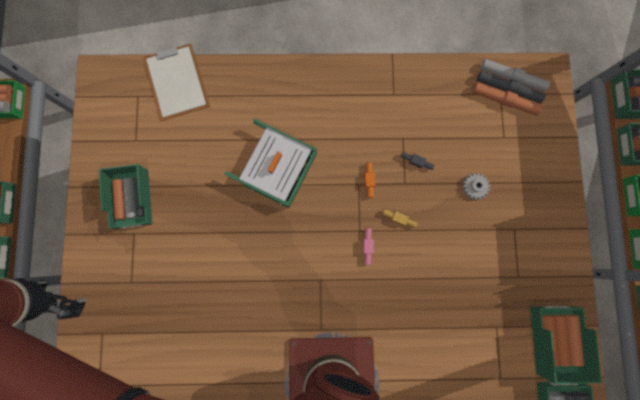

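View pics/side0.png

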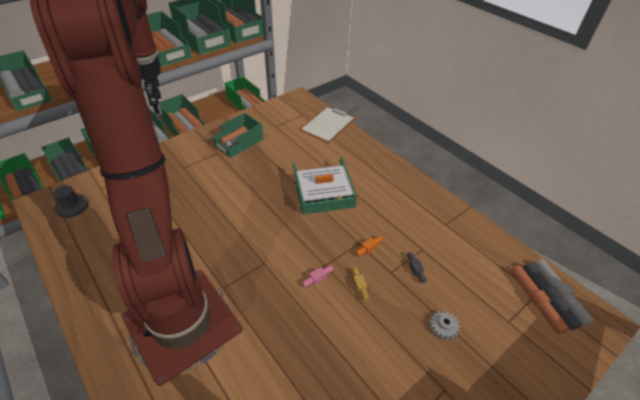

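The top view shows the case at about (272,163), with the fin at (275,162). Its rails run toward (257,123) and (230,177), so the cover opens to the image's left. Possible matches for the pin are yellow (400,218), orange (370,180), pink (368,246) and dark steel (417,161). By the description I choose the yellow one and check it in a close crop.

```bash
cat > h.py <<'E'
import numpy as np, cv2
from plant import sensors, read_camera, camera_info
def ray(i,uv,z):
    T=i["cam_to_world"]; d=T[:3,:3]@np.array([(uv[0]-i["cx"])/i["fx"],(uv[1]-i["cy"])/i["fy"],1])
    return (T[:3,3]+d*(z-T[2,3])/d[2])
def proj(i,p):
    T=i["cam_to_world"]; c=T[:3,:3].T@(np.array(p)-T[:3,3]); return np.array([c[0]/c[2]*i["fx"]+i["cx"],c[1]/c[2]*i["fy"]+i["cy"]])
def blob(im,lo,hi,roi):
    u0,v0,u1,v1=roi; m=cv2.inRange(cv2.cvtColor(im[v0:v1,u0:u1],cv2.COLOR_BGR2HSV),np.array(lo),np.array(hi))
    ys,xs=np.nonzero(m); P=np.c_[xs+u0,ys+v0].astype(float); return P
def pose(i,P,z):
    W=np.array([ray(i,p,z)[:2] for p in P]); c,s,a=np.linalg.svd(W-W.mean(0),full_matrices=False)
    d=a[0]; w=(W-W.mean(0))@d; return W.mean(0), (W.mean(0)+d*(w.max()+w.min())/2), np.degrees(np.arctan2(d[1],d[0])), np.ptp(w), len(P)
E
python3 - <<'E'
from h import *
for n,rp,rf in(("top",(380,205,422,232),(255,145,295,182)),("side",(345,262,375,304),(310,170,340,188))):
    im=cv2.imread(f"pics/{n}0.png");i=camera_info(n)
    print(n,"pin",pose(i,blob(im,(18,90,70),(35,255,255),rp),.013))
    print(n,"fin",pose(i,blob(im,(5,150,120),(18,255,255),rf),.075))
im=cv2.imread("pics/top0.png"); a=cv2.resize(im[110:260,220:440],None,fx=3.6,fy=3.6,interpolation=cv2.INTER_CUBIC); cv2.imwrite("pics/c1.png",a)
E
```

```text
top pin (array([ 0.44072694, -0.20149202]), array([ 0.44055904, -0.20188915]), np.float64(-112.91857210157755), np.float64(0.10014226123969411), 270)
top fin (array([0.59245656, 0.14881311]), array([0.59224525, 0.14892107]), np.float64(152.9377826563877), np.float64(0.05577577273883542), 93)
side pin (array([ 0.44098578, -0.20250203]), array([ 0.44123918, -0.20195051]), np.float64(-114.6772358734527), np.float64(0.10580105887361979), 272)
side fin (array([0.58665648, 0.14240134]), array([0.58724709, 0.14216453]), np.float64(158.15121961715818), np.float64(0.05608757798776598), 104)
```

View pics/c1.png

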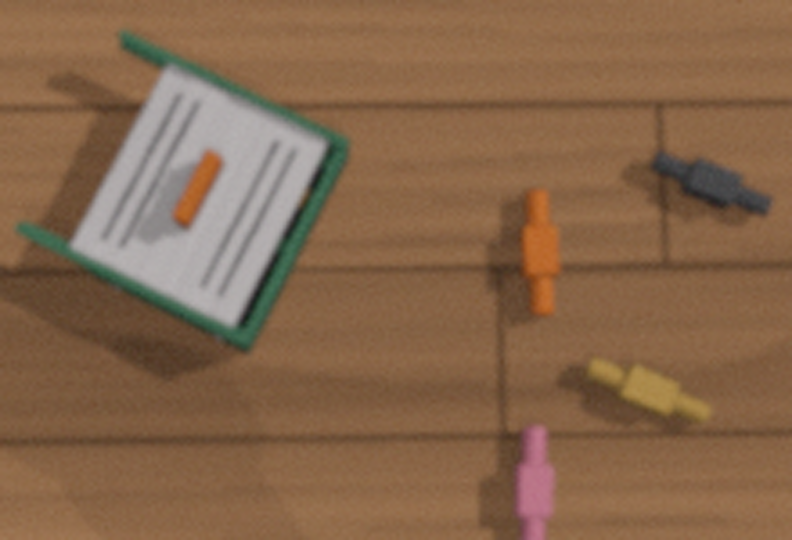

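The crop confirms that the yellow pin (crop (650,390)) is the brass one. The cover is slightly ajar, and brass shows in the gap at crop (305,195), so the mate is in the upper-right cradle. Next I fit the case pose from its corners.

```bash
cat >> h.py <<'E'
def R():
    from scipy.spatial.transform import Rotation as Q
    return Q.from_rotvec(sensors.sense()["tcp_rot"]).as_matrix()
def plan(p,yaw):
    "units of shift (tool axes) and turn to TCP p with tool y axis at yaw deg (mod 180), pointing down"
    from scipy.spatial.transform import Rotation as Q
    s=sensors.sense(); r=R(); best=None
    for k in(0,180):
        a=np.radians(yaw+k); y=np.array([np.cos(a),np.sin(a),0]); z=np.array([0,0,-1.]); g=np.c_[np.cross(y,z),y,z]
        t=np.degrees(Q.from_matrix(r.T@g).as_rotvec())
        if best is None or np.linalg.norm(t)<np.linalg.norm(best[0]): best=(t,g)
    d=np.array(p)-s["eef_pos"]
    print("t",s["time_s"],"tcp",s["eef_pos"].round(4),"shift now-axes",(r.T@d/.025).round(2),"after turn",(best[1].T@d/.025).round(2),"turn",(best[0]/5).round(2))
E
python3 - <<'E'
from h import *
from scipy.optimize import least_squares
i=camera_info("top"); f=lambda c:(np.array(c)+.5)/3.6+np.array([220,110])-.5
# outer rail ends (outer y=+-90), back outer corners x=-70 (rail top z .057)
px=[f(c) for c in((121,36),(17,228),(349,140),(247,350))]
mod=[(130,-90,57),(130,90,57),(-70,-90,57),(-70,90,57)]
def res(q):
    c,s=np.cos(q[2]),np.sin(q[2])
    return np.concatenate([proj(i,(q[0]+(c*x-s*y)/1e3,q[1]+(s*x+c*y)/1e3,z/1e3))-p for (x,y,z),p in zip(mod,px)])
o=least_squares(res,[.58,.13,1.1]);print(o.x,np.degrees(o.x[2]),o.fun.round(1))
x,y,a=o.x;ax=np.array([np.cos(a),np.sin(a)]);ay=np.array([-ax[1],ax[0]])
fin=np.array([.5922,.1489]);d=fin-[x,y];print("fin in case",d@ax,d@ay)
for s in(39,-39):print(s,np.array([x,y])+ay*s/1e3)
plan([.592,.149,.12],np.degrees(a))
E
```

```text
[0.58392897 0.13424728 1.10144577] 63.10819419215991 [ 0.3 -1.4 -0.9  1.4  0.6  0.4 -0.  -0.6]
fin in case 0.016809251847346586 -0.0007490917066540991
39 [0.54914634 0.15188726]
-39 [0.6187116 0.1166073]
t 0.1 tcp [0.26   0.5953 0.2305] shift now-axes [-19.32 -11.04   4.44] after turn [-19.92  -9.91   4.42] turn [-0.02  0.    0.66]
```

```bash
python3 -m handwheel '[[0,0,0,0,0,0.66],[-1,-0.5,0,0,0,0],[-1,-0.5,0,0,0,0],[-1,-0.5,0,0,0,0],[-1,-0.5,0,0,0,0]]' 1 30
python3 -m handwheel '[[-1,-0.5,0,0,0,0],[-1,-0.5,0,0,0,0],[-1,-0.5,0,0,0,0],[-1,-0.5,0,0,0,0],[-1,-0.5,0,0,0,0]]'
python3 -m handwheel '[[-1,-0.5,0,0,0,0],[-1,-0.5,0,0,0,0],[-1,-0.5,0,0,0,0],[-1,-0.5,0,0,0,0],[-1,-0.5,0,0,0,0]]'
python3 -m handwheel '[[-1,-0.5,0,0,0,0],[-1,-0.5,0,0,0,0],[-1,-0.5,0,0,0,0],[-1,-0.5,0,0,0,0],[-1,-0.5,0,0,0,0]]'
python3 -m handwheel '[[-1,-0.5,0.4,0,0,0],[0,0,1,0,0,0],[0,0,0,0,0,0],[0,0,0,0,0,0],[0,0,0,0,0,0]]'
python3 - <<'E'
from h import *
plan([.592,.149,.12],63.1)
i=camera_info("wrist");im=read_camera("wrist");cv2.imwrite("pics/w1.png",im)
c=proj(i,(.592,.149,.08));print(c)
E
```

```text
time_s: 0.72
eef_pos: [0.3271, 0.5048, 0.2309]
tcp_rot: [-0.731, -3.055, 0.001]
force: [0.5, -1.1, 0.3]
gripper_width: 0.999
finger_force: 0.0
time_s: 1.35
eef_pos: [0.4103, 0.3925, 0.2309]
tcp_rot: [-0.731, -3.055, 0.001]
force: [-0.2, 0.8, -0.7]
gripper_width: 0.999
finger_force: 0.0
time_s: 1.98
eef_pos: [0.4934, 0.2803, 0.231]
tcp_rot: [-0.73, -3.055, 0.001]
force: [-0.7, 0.0, -0.0]
gripper_width: 1.0
finger_force: 0.0
time_s: 2.6
eef_pos: [0.5766, 0.1681, 0.2309]
tcp_rot: [-0.73, -3.055, 0.001]
force: [0.1, -0.6, -0.1]
gripper_width: 1.002
finger_force: 0.0
time_s: 3.22
eef_pos: [0.5933, 0.1471, 0.1974]
tcp_rot: [0.729, 3.055, 0.001]
force: [0.4, -0.3, 0.1]
gripper_width: 0.999
finger_force: 0.0
t 3.225 tcp [0.5933 0.1471 0.1974] shift now-axes [0.08 0.04 3.09] after turn [0.08 0.05 3.09] turn [0.01 0.01 0.01]
[319.8595777  192.83456987]
```

View pics/w1.png

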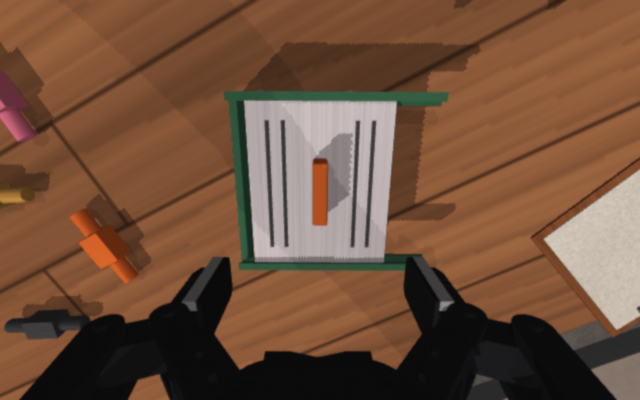

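The wrist view shows the fin at (320,192), where it was predicted, and square to the tool. I descend, grip it and slide the cover open.

```bash
python3 -m handwheel '[[0.08,0.04,1,0,0,0],[0,0,1,0,0,0],[0,0,1,0,0,0],[0,0,1,0,0,0],[0,0,1,0,0,0]]'
python3 -m handwheel '[[0,0,0.65,0,0,0],[0,0,0,0,0,0],[0,0,0,0,0,0],[0,0,0,0,0,0],[0,0,0,0,0,0]]' -1 30
python3 -m handwheel '[[0,0,0,0,0,0],[0,0,0,0,0,0],[0,0,0,0,0,0],[0,0,0,0,0,0],[0,0,0,0,0,0]]'
```

```text
time_s: 3.9
eef_pos: [0.592, 0.1487, 0.0712]
tcp_rot: [0.73, 3.055, 0.001]
force: [-1.2, -0.2, -0.8]
gripper_width: 0.999
finger_force: 0.0
time_s: 4.53
eef_pos: [0.5925, 0.1486, 0.0563]
tcp_rot: [0.73, 3.054, 0.002]
force: [-1.9, 0.3, 6.2]
gripper_width: 0.159
finger_force: 32.6
time_s: 5.15
eef_pos: [0.5925, 0.1486, 0.0563]
tcp_rot: [0.731, 3.054, 0.002]
force: [-1.2, 0.5, 6.6]
gripper_width: 0.154
finger_force: 32.6
```

```bash
python3 -m handwheel '[[0,0.5,0,0,0,0],[0,0.5,0,0,0,0],[0,0.5,0,0,0,0],[0,0.5,0,0,0,0],[0,0.5,0,0,0,0]]'
python3 -m handwheel '[[0,0.5,0,0,0,0],[0,0.5,0,0,0,0],[0,0.5,0,0,0,0],[0,0.5,0,0,0,0],[0,0.15,0,0,0,0]]'
python3 - <<'E'
from h import *
s=sensors.sense();d=s["eef_pos"][:2]-[.5839,.1342];a=1.1014
print(d@[np.cos(a),np.sin(a)],d@[-np.sin(a),np.cos(a)],s["force"])
E
```

```text
time_s: 5.78
eef_pos: [0.6208, 0.2039, 0.0563]
tcp_rot: [0.731, 3.054, 0.001]
force: [-1.3, -2.0, 6.8]
gripper_width: 0.157
finger_force: 32.8
time_s: 6.4
eef_pos: [0.6455, 0.2521, 0.0564]
tcp_rot: [0.73, 3.053, 0.001]
force: [-1.1, -2.8, 7.4]
gripper_width: 0.152
finger_force: 32.9
0.13304533654493297 -0.0016085651764620656 [-1.11975283 -2.80671964  7.44568725]
```

```bash
python3 -m handwheel '[[0,0.1,0,0,0,0],[0,0.05,0,0,0,0],[0,0.05,0,0,0,0],[0,0,0,0,0,0],[0,0,0,0,0,0]]'
python3 -m handwheel '[[0,0,0,0,0,0],[0,0,0,0,0,0],[0,0,0,0,0,0],[0,0,-1,0,0,0],[0,0,-1,0,0,0]]' 1
python3 -m handwheel '[[0,-1,-1,0,0,0],[0,-1,-1,0,0,0],[0,-1,-1,0,0,0],[0,-1,-1,0,0,0],[0,-1,0,0,0,0]]'
python3 -m handwheel '[[0,0,0,0,0,0],[0,0,0,0,0,0],[0,0,0,0,0,0],[0,0,0,0,0,0],[0,0,0,0,0,0]]'
python3 - <<'E'
from h import *
import json
i=camera_info("wrist");im=read_camera("wrist");cv2.imwrite("pics/w2.png",im)
json.dump({k:(v.tolist() if hasattr(v,'tolist') else v) for k,v in i.items()},open("w2.json","w"))
a=1.1014
for c in((-.0,.039,.023),(0,-.039,.023),(-.062,-.082,.045),(-.062,.082,.045),(.13,.088,.057),(.13,-.088,.057)):
    p=(.5839+np.cos(a)*c[0]-np.sin(a)*c[1],.1342+np.sin(a)*c[0]+np.cos(a)*c[1],c[2]);print(c,proj(i,p).round(0))
E
```

```text
time_s: 7.02
eef_pos: [0.6472, 0.2555, 0.0564]
tcp_rot: [0.732, 3.054, 0.0]
force: [-0.4, -3.1, 8.1]
gripper_width: 0.156
finger_force: 32.9
time_s: 7.65
eef_pos: [0.6462, 0.2564, 0.1052]
tcp_rot: [-0.73, -3.055, 0.001]
force: [0.9, 0.7, 0.8]
gripper_width: 0.999
finger_force: 0.0
time_s: 8.28
eef_pos: [0.5907, 0.1444, 0.2074]
tcp_rot: [0.73, 3.052, 0.003]
force: [-0.3, -0.9, 0.2]
gripper_width: 1.0
finger_force: 0.0
time_s: 8.9
eef_pos: [0.59, 0.1452, 0.2048]
tcp_rot: [-0.73, -3.055, 0.0]
force: [0.1, 0.2, -0.5]
gripper_width: 0.998
finger_force: 0.0
(-0.0, 0.039, 0.023) [307. 143.]
(0, -0.039, 0.023) [308. 211.]
(-0.062, -0.082, 0.045) [252. 254.]
(-0.062, 0.082, 0.045) [241. 100.]
(0.13, 0.088, 0.057) [447.  93.]
(0.13, -0.088, 0.057) [426. 264.]
```

View pics/w2.png

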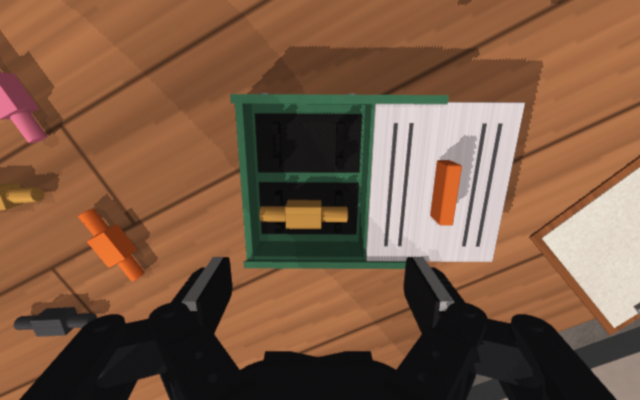

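The cover is fully open. The empty cradle is the y=+39 one (upper, about (307,147)) and the mate lies in the lower one at (304,214). An enlarged, brightened crop will give the precise seat position.

```bash
python3 - <<'E'
from h import *
im=cv2.imread("pics/w2.png")[85:280,225:455].astype(float)/255
a=(255*im**.45).clip(0,255).astype(np.uint8)
a=cv2.resize(a,None,fx=3,fy=3,interpolation=cv2.INTER_CUBIC);cv2.imwrite("pics/c2.png",a)
E
```

```text
(no output)
```

View pics/c2.png

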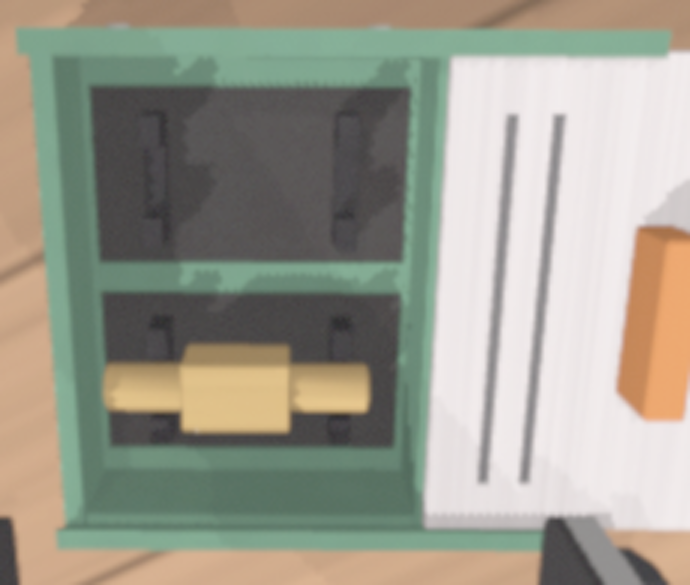

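The crop shows the prongs of the empty cradle. The left saddle is at crop x≈155, rows 112–243, and the right one at x≈346, rows 112–248. The mate's prongs are at x≈160 and 341, rows 317–441. I solve the cradle pose from these at z = 0.026.

```bash
cat >> h.py <<'E'
def wp(pts,z,i,o=(225,85),k=3):
    return [ray(i,((p[0]+.5)/k+o[0]-.5,(p[1]+.5)/k+o[1]-.5),z)[:2] for p in pts]
E
python3 - <<'E'
from h import *
import json
i=json.load(open("w2.json"));i={k:np.array(v) for k,v in i.items()}
A=wp([(154,112),(154,243),(348,112),(345,248)],.026,i);B=wp([(160,317),(160,441),(341,317),(340,441)],.026,i)
a=1.1014;ax=np.array([np.cos(a),np.sin(a)]);ay=np.array([-ax[1],ax[0]]);o=np.array([.5839,.1342])
for S in(A,B):
    S=np.array(S);print("centre",S.mean(0),"case",[(round(1e3*(p-o)@ax,1),round(1e3*(p-o)@ay,1)) for p in [*S,S.mean(0)]])
    d=S[2]+S[3]-S[0]-S[1];print("yaw",np.degrees(np.arctan2(d[1],d[0])))
m=np.array(wp([(182,346)],.036,i)+wp([(290,346)],.036,i)+wp([(181,430)],.036,i)+wp([(290,432)],.036,i));print("mate",[(round(1e3*(p-o)@ax,1),round(1e3*(p-o)@ay,1)) for p in [*m,m.mean(0)]])
plan([.4408,-.202,.15],66-90)
E
```

```text
centre [0.55138036 0.15232887] case [(np.float64(-31.7), np.float64(60.7)), (np.float64(-33.7), np.float64(14.7)), (np.float64(35.7), np.float64(60.7)), (np.float64(35.7), np.float64(12.8)), (np.float64(1.5), np.float64(37.2))]
yaw 62.285171205764215
centre [0.61842767 0.11741951] case [(np.float64(-32.7), np.float64(-13.2)), (np.float64(-34.8), np.float64(-63.5)), (np.float64(34.7), np.float64(-13.3)), (np.float64(35.4), np.float64(-63.5)), (np.float64(0.7), np.float64(-38.4))]
yaw 63.04708954761104
mate [(np.float64(-23.8), np.float64(-21.4)), (np.float64(15.6), np.float64(-21.5)), (np.float64(-25.3), np.float64(-54.6)), (np.float64(15.7), np.float64(-55.4)), (np.float64(-4.4), np.float64(-38.2))]
t 8.95 tcp [0.59   0.1451 0.2049] shift now-axes [ -0.96 -15.08   2.2 ] after turn [-15.11   0.2    2.2 ] turn [-0.    0.   17.42]
```

```bash
python3 -m handwheel '[[-0.2,-1,0,0,0,0],[-0.2,-1,0,0,0,0],[-0.2,-1,0,0,0,0],[-0.2,-1,0,0,0,0],[-0.2,-1,0,0,0,0]]'
python3 -m handwheel '[[0,-1,0,0,0,0],[0,-1,0,0,0,0],[0,-1,0,0,0,0],[0,-1,0,0,0,0],[0,-1,0,0,0,0]]'
python3 -m handwheel '[[0,-1,0,0,0,0],[0,-1,0,0,0,0],[0,-1,0,0,0,0],[0,-1,0,0,0,0],[0,-1,0,0,0,0]]'
python3 -m handwheel '[[0,0,0.3,0,0,1],[0,0,0.3,0,0,1],[0,0,0,0,0,1],[0,0,0,0,0,1],[0,0,0,0,0,1]]' | head -3
python3 -m handwheel '[[0,0,0,0,0,1],[0,0,0,0,0,1],[0,0,0,0,0,1],[0,0,0,0,0,1],[0,0,0,0,0,1]]' | head -3
python3 -m handwheel '[[0,0,0,0,0,1],[0,0,0,0,0,1],[0,0,0,0,0,1],[0,0,0,0,0,1],[0,0,0,0,0,1]]' | head -3
python3 -m handwheel '[[0,0,0,0,0,1],[0,0,0,0,0,1],[0,0,0,0,0,0.4],[0,0,0,0,0,0],[0,0,0,0,0,0]]'
python3 - <<'E'
from h import *
import json
plan([.4408,-.202,.004],-24);print(sensors.sense()["qpos"])
i=camera_info("wrist");im=read_camera("wrist");cv2.imwrite("pics/w3.png",im)
c=proj(i,(.4408,-.202,.013));print(c);c=c.astype(int)
P=blob(im,(16,90,70),(35,255,255),(max(c[0]-80,0),max(c[1]-80,0),c[0]+80,c[1]+80));print(pose(i,P,.016))
E
```

```text
time_s: 9.57
eef_pos: [0.5551, 0.0201, 0.2052]
tcp_rot: [0.732, 3.055, 0.0]
force: [-0.0, 0.2, 0.4]
gripper_width: 0.998
finger_force: 0.0
time_s: 10.2
eef_pos: [0.4983, -0.0907, 0.2051]
tcp_rot: [0.731, 3.055, 0.0]
force: [0.1, -0.6, -1.1]
gripper_width: 0.998
finger_force: 0.0
time_s: 10.82
eef_pos: [0.4417, -0.202, 0.2051]
tcp_rot: [0.73, 3.055, 0.0]
force: [-0.1, -0.3, -0.3]
gripper_width: 1.002
finger_force: 0.0
time_s: 11.45
eef_pos: [0.442, -0.2013, 0.19]
tcp_rot: [-1.379, -2.823, -0.0]
time_s: 12.08
eef_pos: [0.4421, -0.2014, 0.1901]
tcp_rot: [-1.957, -2.458, -0.0]
time_s: 12.7
eef_pos: [0.4421, -0.2013, 0.1901]
tcp_rot: [-2.442, -1.976, -0.0]
time_s: 13.32
eef_pos: [0.4425, -0.2009, 0.1901]
tcp_rot: [2.632, 1.715, 0.0]
force: [0.4, -0.5, 0.4]
gripper_width: 1.0
finger_force: 0.0
t 13.325 tcp [ 0.4425 -0.2009  0.1901] shift now-axes [-0.07 -0.05  7.44] after turn [-0.07 -0.05  7.44] turn [ 0.   -0.    0.03]
[-0.30427152  0.00453845  0.64981829  1.93531277 -0.00294661  1.20265008
 -0.06923521]
[316.06796825 180.72841596]
(array([ 0.4413409 , -0.20078379]), array([ 0.44049005, -0.20277005]), np.float64(-113.1887611207391), np.float64(0.1010098874790093), 1745)
```

View pics/w3.png

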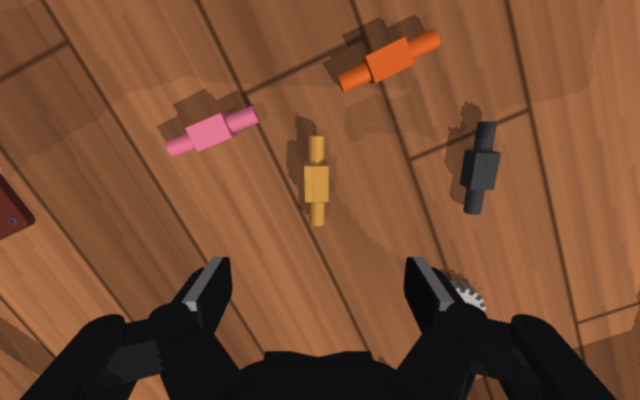

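The wrist view shows the brass pin upright at (316,181), in line with the tool. Pink at (210,132) and orange at (390,60) are clear of the fingers. I descend and grip.

```bash
python3 -m handwheel '[[-0.07,-0.05,1,0,0,0.1],[0,0,1,0,0,0],[0,0,1,0,0,0],[0,0,1,0,0,0],[0,0,1,0,0,0]]' | head -2
python3 -m handwheel '[[0,0,1,0,0,0],[0,0,0.8,0,0,0],[0,0,0.6,0,0,0],[0,0,0,0,0,0],[0,0,0,0,0,0]]'
python3 -m handwheel '[[0,0,0,0,0,0],[0,0,0,0,0,0],[0,0,0,0,0,0],[0,0,0,0,0,0],[0,0,0,0,0,0]]' -1 50
python3 -m handwheel '[[0,0,0,0,0,0],[0,0,0,0,0,0],[0,0,0,0,0,0],[0,0,-0.5,0,0,0],[0,0,-1,0,0,0]]'
```

```text
time_s: 14.0
eef_pos: [0.4408, -0.2019, 0.0643]
time_s: 14.62
eef_pos: [0.4412, -0.2021, 0.0057]
tcp_rot: [2.64, 1.702, 0.001]
force: [0.0, -0.4, -0.3]
gripper_width: 0.995
finger_force: 0.0
time_s: 15.25
eef_pos: [0.441, -0.2019, 0.0054]
tcp_rot: [2.64, 1.702, 0.001]
force: [-1.5, 0.7, 6.3]
gripper_width: 0.286
finger_force: 49.7
time_s: 15.88
eef_pos: [0.4396, -0.2017, 0.0425]
tcp_rot: [-2.64, -1.701, 0.004]
force: [0.4, -0.2, -2.9]
gripper_width: 0.293
finger_force: 49.7
```

```bash
python3 -m handwheel '[[0,0,-1,0,0,-0.5],[0,0,-1,0,0,0],[0,0,-1,0,0,0],[0,0,-1,0,0,0],[0,0,-1,0,0,0]]'
python3 - <<'E'
from h import *
plan([.5505,.1523,.14],-26.9)
E
```

```text
time_s: 16.5
eef_pos: [0.4402, -0.202, 0.1687]
tcp_rot: [-2.603, -1.758, 0.0]
force: [0.7, 0.6, -3.9]
gripper_width: 0.29
finger_force: 49.8
t 16.5 tcp [ 0.4402 -0.202   0.1687] shift now-axes [14.8  -1.2   1.14] after turn [14.64 -2.48  1.15] turn [-0.    0.    0.99]
```

```bash
python3 -m handwheel '[[0,0,0,0,0,1],[1,-0.17,0,0,0,0],[1,-0.17,0,0,0,0],[1,-0.17,0,0,0,0],[1,-0.17,0,0,0,0]]' | head -2
python3 -m handwheel '[[1,-0.17,0,0,0,0],[1,-0.17,0,0,0,0],[1,-0.17,0,0,0,0],[1,-0.17,0,0,0,0],[1,-0.17,0,0,0,0]]' | head -2
python3 -m handwheel '[[1,-0.17,0,0,0,0],[1,-0.17,0,0,0,0],[1,-0.17,0,0,0,0],[1,-0.17,0,0,0,0],[1,-0.17,0,0,0,0]]' | head -2
python3 -m handwheel '[[0.64,-0.1,1,0,0,0],[0,0,1,0,0,0],[0,0,0,0,0,0],[0,0,0,0,0,0],[0,0,0,0,0,0]]'
python3 - <<'E'
from h import *
import json
plan([.5505,.1523,.0155],-26.9)
i=camera_info("wrist");im=read_camera("wrist");cv2.imwrite("pics/w4.png",im)
json.dump({k:(v.tolist() if hasattr(v,'tolist') else v) for k,v in i.items()},open("w4.json","w"))
a=(255*(im[20:380,120:520]/255.)**.5).astype(np.uint8);cv2.imwrite("pics/c4.png",cv2.resize(a,None,fx=1.6,fy=1.6,interpolation=cv2.INTER_CUBIC))
E
```

```text
time_s: 17.12
eef_pos: [0.4705, -0.1045, 0.1678]
time_s: 17.75
eef_pos: [0.5081, 0.0165, 0.1678]
time_s: 18.38
eef_pos: [0.5465, 0.1387, 0.1675]
time_s: 19.0
eef_pos: [0.5518, 0.1527, 0.1188]
tcp_rot: [2.677, 1.643, 0.003]
force: [-0.0, 0.4, -3.7]
gripper_width: 0.289
finger_force: 49.7
t 19.0 tcp [0.5518 0.1527 0.1188] shift now-axes [-0.04 -0.05  4.13] after turn [-0.04 -0.04  4.13] turn [ 0.01 -0.02 -0.  ]
```

View pics/c4.png

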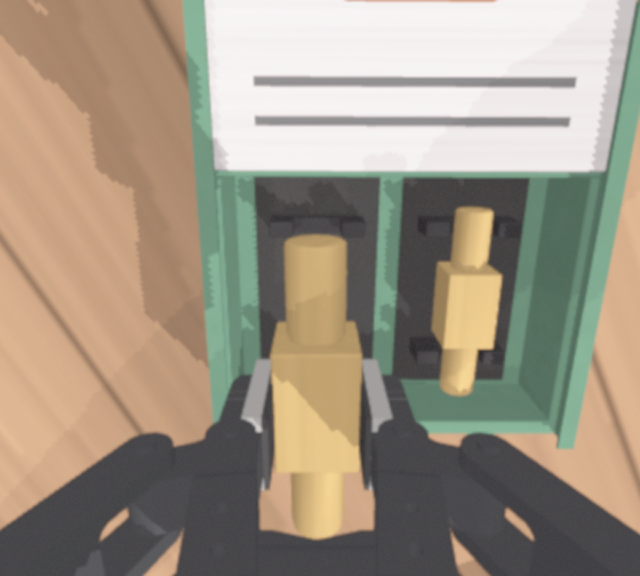

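The crop shows the pin gripped squarely, with the far saddle's prongs at crop (270–365, 226) directly beneath the journal's line. I compute the remaining offset numerically.

```bash
python3 - <<'E'
from h import *
import json
i={k:np.array(v) for k,v in json.load(open("w4.json")).items()}
r=R();t=sensors.sense()["eef_pos"]
def rel(p,z): q=ray(i,(p[0]/1.6+120-.2,p[1]/1.6+20-.2),z);return (1e3*(q-t)@r).round(1)[:2]
print("saddle +35 ends",rel((270,226),.026),rel((365,226),.026))
print("mate saddle +35",rel((418,226),.026),rel((519,226),.026), "-35",rel((411,350),.026),rel((502,355),.026))
zc=.1188+.0076
print("pin far end",rel((286,240),zc),rel((347,240),zc),"block far",rel((275,325),zc+.013),rel((360,325),zc+.013))
E
```

```text
saddle +35 ends [ 35.3 -22.4] [35.2 24.8]
mate saddle +35 [35.1 51.1] [ 35.1 101.4] -35 [-32.2  51.6] [-35.3 101.1]
pin far end [49.1 -8.2] [49.   9.4] block far [ 28.  -10.9] [28.  12.5]
```

```bash
python3 -m handwheel '[[0,0,1,0,0,0],[0,0,1,0,0,0],[0,0,0.8,0,0,0],[0,0,0.4,0,0,0],[0,0,0.3,0,0,0]]'
python3 -m handwheel '[[0,0,0.15,0,0,0],[0,0,0.15,0,0,0],[0,0,0.1,0,0,0],[0,0,0.1,0,0,0],[0,0,0,0,0,0]]'
```

```text
time_s: 19.68
eef_pos: [0.5515, 0.1527, 0.0303]
tcp_rot: [2.677, 1.644, 0.001]
force: [-0.6, -0.1, -3.2]
gripper_width: 0.289
finger_force: 49.8
time_s: 20.3
eef_pos: [0.551, 0.1526, 0.0175]
tcp_rot: [-2.677, -1.644, 0.0]
force: [0.5, -0.1, -3.4]
gripper_width: 0.292
finger_force: 49.8
```

Nothing has touched yet. I lower the last 2 mm in small steps.

```bash
python3 -m handwheel '[[0,0,0.04,0,0,0],[0,0,0,0,0,0],[0,0,0,0,0,0],[0,0,0.04,0,0,0],[0,0,0,0,0,0]]'
python3 -m handwheel '[[0,0,0,0,0,0],[0,0,0,0,0,0],[0,0,0,0,0,0],[0,0,0,0,0,0],[0,0,0,0,0,0]]'
```

```text
time_s: 20.92
eef_pos: [0.5511, 0.1526, 0.0155]
tcp_rot: [2.677, 1.644, 0.0]
force: [0.5, -0.1, -3.6]
gripper_width: 0.291
finger_force: 49.8
time_s: 21.55
eef_pos: [0.551, 0.1526, 0.0156]
tcp_rot: [2.677, 1.644, -0.0]
force: [-0.4, 0.7, -3.1]
gripper_width: 0.294
finger_force: 49.8
```

```bash
python3 -m handwheel '[[0,0,0.04,0,0,0],[0,0,0,0,0,0],[0,0,0,0,0,0],[0,0,0,0,0,0],[0,0,0,0,0,0]]'
python3 -m handwheel '[[0,0,0.03,0,0,0],[0,0,0,0,0,0],[0,0,0,0,0,0],[0,0,0,0,0,0],[0,0,0,0,0,0]]'
```

```text
time_s: 22.18
eef_pos: [0.5512, 0.1526, 0.0154]
tcp_rot: [-2.677, -1.644, -0.001]
force: [-2.7, -1.6, 5.6]
gripper_width: 0.293
finger_force: 51.2
time_s: 22.8
eef_pos: [0.5512, 0.1526, 0.0152]
tcp_rot: [-2.677, -1.643, -0.001]
force: [-7.4, -2.5, 13.9]
gripper_width: 0.292
finger_force: 52.2
```

Contact comes at exactly the expected height (TCP z 0.0154). I ease the load, release with a limited opening, and rise.

```bash
python3 -m handwheel '[[0,0,-0.04,0,0,0],[0,0,0,0,0,0],[0,0,0,0,0,0],[0,0,0,0,0,0],[0,0,0,0,0,0]]'
python3 -m handwheel '[[0,0,0,0,0,0],[0,0,0,0,0,0],[0,0,0,0,0,0],[0,0,0,0,0,0],[0,0,0,0,0,0]]' 0.05
python3 -m handwheel '[[0,0,-0.3,0,0,0],[0,0,-1,0,0,0],[0,0,-1,0,0,0],[0,0,-1,0,0,0],[0,0,-1,0,0,0]]'
python3 -m handwheel '[[0,0,-1,0,0,0],[0,0,-1,0,0,0],[0,0,-1,0,0,0],[0,0,0,0,0,0],[0,0,0,0,0,0]]'
python3 - <<'E'
from h import *
plan([.6462,.2564,.15],63.1)
im=read_camera("wrist");cv2.imwrite("pics/w5.png",im)
a=(255*(im[20:380,120:520]/255.)**.5).astype(np.uint8);cv2.imwrite("pics/c5.png",cv2.resize(a,None,fx=1.6,fy=1.6,interpolation=cv2.INTER_CUBIC))
E
```

```text
time_s: 23.42
eef_pos: [0.5512, 0.1526, 0.0153]
tcp_rot: [-2.677, -1.644, -0.0]
force: [-4.3, -1.3, 6.8]
gripper_width: 0.289
finger_force: 51.1
time_s: 24.05
eef_pos: [0.551, 0.1526, 0.0148]
tcp_rot: [2.677, 1.644, -0.0]
force: [0.3, -0.6, -0.8]
gripper_width: 0.526
finger_force: 0.0
time_s: 24.68
eef_pos: [0.5511, 0.1525, 0.1237]
tcp_rot: [2.677, 1.644, 0.001]
force: [-0.4, 0.1, 0.3]
gripper_width: 0.523
finger_force: 0.0
time_s: 25.3
eef_pos: [0.5507, 0.1525, 0.1969]
tcp_rot: [-2.677, -1.644, 0.001]
force: [0.1, -0.2, -0.5]
gripper_width: 0.523
finger_force: 0.0
t 25.3 tcp [0.5507 0.1525 0.1969] shift now-axes [5.44 1.53 1.88] after turn [-1.53  5.44  1.88] turn [-1.0e-02 -0.0e+00 -1.8e+01]
```

View pics/c5.png

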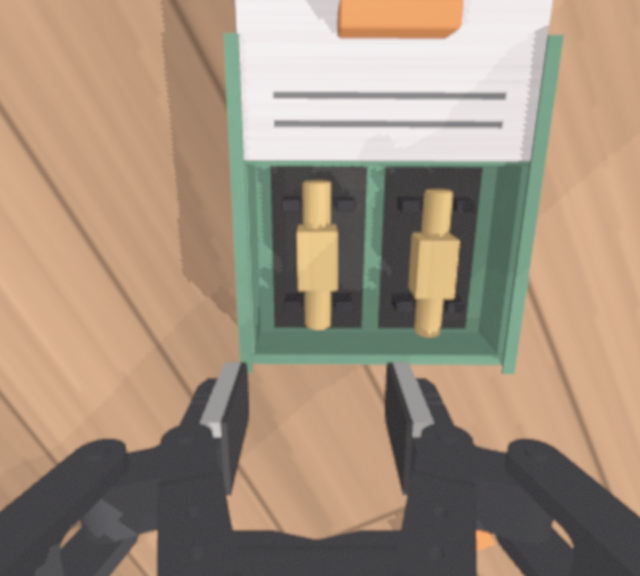

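Both pins lie squarely in their notches: the brass pin at crop (317,255) and its mate at (433,265). Next I shut the fingers, go beyond the fin, come down and push the cover closed.

```bash
python3 -m handwheel '[[1,0.3,0,0,0,0],[1,0.3,0,0,0,0],[1,0.3,0,0,0,0],[1,0.3,0,0,0,0],[1,0.3,0,0,0,0]]' -1 30
python3 -m handwheel '[[1,0,0,0,0,0],[0.6,0,0,0,0,0],[0,0,1,0,0,0],[0,0,1,0,0,0],[0,0,1,0,0,0]]'
python3 -m handwheel '[[0,0,1,0,0,0],[0,0,1,0,0,0],[0,0,0.4,0,0,0],[0,0,0,0,0,0],[0,0,0,0,0,0]]'
```

```text
time_s: 25.98
eef_pos: [0.6411, 0.2475, 0.1959]
tcp_rot: [-2.677, -1.644, 0.003]
force: [-0.1, 0.5, -0.3]
gripper_width: -0.005
finger_force: 0.0
time_s: 26.6
eef_pos: [0.6588, 0.2823, 0.1209]
tcp_rot: [2.677, 1.643, -0.002]
force: [0.3, -1.0, -0.2]
gripper_width: -0.004
finger_force: 0.0
time_s: 27.22
eef_pos: [0.6598, 0.2829, 0.0635]
tcp_rot: [2.677, 1.644, 0.002]
force: [1.1, -0.3, -0.2]
gripper_width: 0.002
finger_force: 0.0
```

```bash
python3 -m handwheel '[[-0.3,0,0,0,0,0],[-0.3,0,0,0,0,0],[-0.4,0,0,0,0,0],[-0.5,0,0,0,0,0],[-0.5,0,0,0,0,0]]'
python3 -m handwheel '[[-0.5,0,0,0,0,0],[-0.5,0,0,0,0,0],[-0.5,0,0,0,0,0],[-0.5,0,0,0,0,0],[-0.5,0,0,0,0,0]]'
python3 -m handwheel '[[-0.3,0,0,0,0,0],[-0.3,0,0,0,0,0],[-0.2,0,0,0,0,0],[-0.2,0,0,0,0,0],[0,0,0,0,0,0]]'
python3 - <<'E'
from h import *
s=sensors.sense();d=s["eef_pos"][:2]-[.5839,.1342];a=1.1014
print(d@[np.cos(a),np.sin(a)],d@[-np.sin(a),np.cos(a)])
E
```

```text
time_s: 27.85
eef_pos: [0.6362, 0.2374, 0.0626]
tcp_rot: [-2.677, -1.644, -0.001]
force: [1.4, 2.1, 1.4]
gripper_width: 0.003
finger_force: 1.2
time_s: 28.48
eef_pos: [0.6077, 0.1817, 0.0622]
tcp_rot: [-2.677, -1.644, 0.0]
force: [0.9, 2.7, 2.4]
gripper_width: 0.002
finger_force: 1.2
time_s: 29.1
eef_pos: [0.5967, 0.1593, 0.0622]
tcp_rot: [2.677, 1.643, -0.001]
force: [-0.4, -0.5, -0.0]
gripper_width: 0.002
finger_force: 0.0
0.0281976838410755 -2.1107884548608892e-05
```

```bash
python3 -m handwheel '[[-0.1,0,0,0,0,0],[-0.1,0,0,0,0,0],[-0.1,0,0,0,0,0],[-0.05,0,0,0,0,0],[0,0,0,0,0,0]]' | grep -E "pos|force"
python3 -m handwheel '[[-0.05,0,0,0,0,0],[-0.05,0,0,0,0,0],[0,0,0,0,0,0],[0,0,0,0,0,0],[0,0,0,0,0,0]]' | grep -E "pos|force"
```

```text
eef_pos: [0.5928, 0.1521, 0.0623]
force: [-0.2, -0.4, -0.5]
finger_force: 0.3
eef_pos: [0.5926, 0.1518, 0.0624]
force: [5.0, 6.8, -5.2]
finger_force: 4.0
```

```bash
python3 -m handwheel '[[-0.04,0,0,0,0,0],[-0.04,0,0,0,0,0],[0,0,0,0,0,0],[0,0,0,0,0,0],[0,0,0,0,0,0]]' | grep -E "pos|force"
python3 -m handwheel '[[0.2,0,0,0,0,0],[0.5,0,0,0,0,0],[0,0,-1,0,0,0],[0,0,-1,0,0,0],[0,0,-1,0,0,0]]' | grep -E "pos|force"
python3 -m handwheel '[[0,0,-1,0,0,0],[0,0,-1,0,0,0],[0,0,-1,0,0,0],[-1,0,0,0,0,0],[-1,0,0,0,0,0]]'
python3 - <<'E'
from h import *
cv2.imwrite("pics/w6.png",read_camera("wrist"))
E
```

```text
eef_pos: [0.5926, 0.1518, 0.0625]
force: [9.4, 10.8, -9.2]
finger_force: 7.2
eef_pos: [0.5989, 0.164, 0.138]
force: [0.8, -1.0, -0.3]
finger_force: 0.0
time_s: 32.22
eef_pos: [0.5762, 0.119, 0.2126]
tcp_rot: [2.677, 1.644, -0.0]
force: [-1.1, -0.1, 0.2]
gripper_width: -0.001
finger_force: 0.0
```

View pics/w6.png

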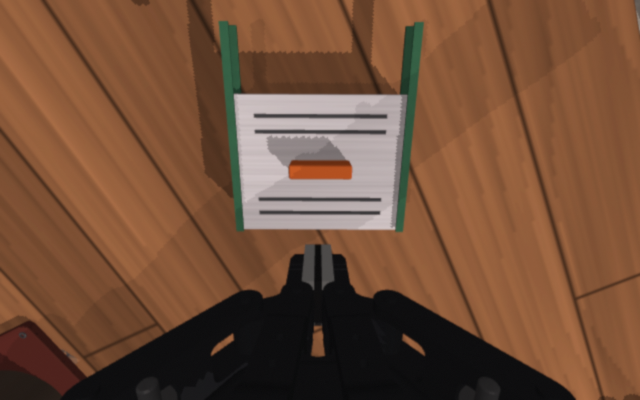

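The cover lies flush with the back end of the rails (row 230), so it is fully shut, and the robot is clear.

```bash
python3 -m handwheel '[[0,0,-1,0,0,0],[0,0,0,0,0,0],[0,0,0,0,0,0],[0,0,0,0,0,0],[0,0,0,0,0,0]]' | head -2; python3 -c "
from plant import ticket
print(ticket.hand_in())"
```

```text
time_s: 32.9
eef_pos: [0.576, 0.1194, 0.2367]
the job is handed in; nothing more can be done
None
```

The brass pin lies in the empty cradle beside its mate, the cover is pushed shut against its stop, and the job was handed in at about 33 s of the 64 s allowed; the hand-in returned no verdict.

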